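Weigh out a tumbling load of ring blanks on a dial scale

TASK

Weigh out a tumbler load: take brass ring blanks from the rubber mat and thread them one at a time over the white post on the scale's pan, lowering each right down flat rather than dropping it, until the red pointer stands within the green band of the dial, and leave the spare blanks on the mat. The lift-off pan hangs loosely to one side of its stem, so the post is never in the middle of the scale: feel for it with a light touch, for leaning on the pan until the pointer reaches the end of the dial overloads the scale. Leave the other things on the bench where they are.

Things in the scene. Friction and masses are not known exactly. Their poses are not given: they have to be found in the camera images.
- scale: white dial scale, about 200 mm long and 130 mm wide, fixed; origin on the bench under the weighing stem, z up; the round dial (95 mm across) is on the sloping head toward its -x. On the stem lies a steel pan, 108 mm inside diameter, rim 3 mm above its face, with an upright white post in its middle: 18 mm diameter, 42 mm tall, top edge chamfered 1 mm
- scale_mid (a point): point on the stem's axis at the height of the empty pan's upper face, 87 mm above the bench. The pan's socket is wider than the stem, so the pan hangs off to one side: the post's axis starts 4.5 to 6.5 mm from this axis in any direction, given nowhere. It stays put under light rubbing and shifts only when pushed sideways with over about 2.5 N (at most to 7 mm)
- stem (a joint): how far the pan has sunk, in m: 0 empty, 0.012 at its stop. It hangs on a spring of 327 N/m: about 2.4 mm for each ring, 3 mm for a push of 1 N, stop at 3.9 N (400 g); it springs back up when unloaded, so it also shows how hard something rests on the pan or post
- pointer (a joint): red pointer of the dial, in rad: 0 with the pan empty (pointing to the lower left), growing clockwise by 0.0105 rad per gram on the pan (about 0.84 rad a ring; a push shows as weight as well), 4.2 rad at the end of the dial, when the pan is at its stop
- green_band (a joint): where the green band of the dial has been set: the pointer reading in rad at the middle of the band. The band reaches 0.525 rad (50 g) to either side, so the pointer is within it when the two readings differ by less than 0.525. It needs no handling
- pointer_tip (a point): a point on the red pointer, 30 mm from the dial's centre
- green_mid (a point): the middle of the green band, 30 mm from the dial's centre
- mat_mid (a point): the middle of the upper face of the black rubber mat on which the four blanks lie, 124 mm (x) by 164 mm (y), 8 mm thick, fixed; the blanks lie about 62 mm apart along its x and 84 mm apart along its y, so that fingers find most room along its y
- ring_a_mid (a point): a plain brass ring blank lying flat, 40 mm outside diameter, 20.5 mm bore, 10 mm thick, about 80 g (each is a raw blank and may be 15 % lighter or heavier); this point is the centre of the ring, half-way up; z is its axis
- ring_b_mid (a point): a plain brass ring blank lying flat, 40 mm outside diameter, 20.5 mm bore, 10 mm thick, about 80 g (each is a raw blank and may be 15 % lighter or heavier); this point is the centre of the ring, half-way up; z is its axis
- ring_c_mid (a point): a plain brass ring blank lying flat, 40 mm outside diameter, 20.5 mm bore, 10 mm thick, about 80 g (each is a raw blank and may be 15 % lighter or heavier); this point is the centre of the ring, half-way up; z is its axis
- ring_d_mid (a point): a plain brass ring blank lying flat, 40 mm outside diameter, 20.5 mm bore, 10 mm thick, about 80 g (each is a raw blank and may be 15 % lighter or heavier); this point is the centre of the ring, half-way up; z is its axis
- oil_cup: small oil cup with blue foot and white cap, 50 mm wide and 54 mm tall, origin under its middle; a bystander, to be left alone
- tin_putty: round black tin, 61 mm wide and 26 mm tall, origin under its middle; a bystander, to be left alone
- steel_block: steel bench block, 30 x 95 x 24 mm, its length along its y, origin under its middle; a bystander, to be left alone
There are look-alikes about, which are no part of the job. What is shaped like the part that bears ring_c_mid but purple or turquoise is not meant.

How it is judged:
By the outcome, as a careful person would: the job done as asked, in the order asked, and still so for the second after the job is handed in, with the robot touching nothing.
It also fails if it takes over 72 s, if anything falls off the work surface, if the arm or the gripper's body presses on something with over 40 N, if the wrist force passes 120 N, or if a joint passes its speed limit or range.

ROBOT

A 6-joint arm with a two-finger parallel gripper is mounted at the origin on a cart in front of the work surface, level with it; the furniture and walls round the work are solid. World frame = base frame: x ahead of the robot, y to its left, z up, the work surface at z = 0. Lengths are in mm, angles in rad, forces in N, time in s.
With the tool pointing down it reaches from about 275 to 750 mm from the base axis. Payload 10.2 kg.
Tool frame: the origin (TCP) lies on the centre line of the jaws, within the pads' length; the fingertips stand robot.tip_reach ahead of it and the grasp point (between the pads) is the TCP (robot.tip_reach is the distance from the TCP to the fingertips, in mm); z points along the fingers, y is the line along which they close (so a half turn about z gives the same grasp; the last joint's range is limited). The gripper opens to 88 mm and grips with 3 to 60 N. Pads are 18 mm wide; open, the fingers measure 123 mm over their backs; the gripper's body (75 mm by 187 mm) begins 45 mm behind the grasp point.
Start: joints at [0.989, 0.313, 1.498, -0, 1.331, -0.223], TCP at [184.367, 491.569, 257.72] pointing down, gripper open.
Joint ranges: [-2.94, 2.94], [-0.97, 2.17], [0.19, 2.56], [-1.23, 4.37], [0.02, 3.11], [-2.88, 2.88]. Speed limits (rad/s): [2.39, 2.39, 3.01, 3.14, 3.14, 3.14].

INTERFACE

Orientations are given as a unit quaternion [w, x, y, z].
In Python, from station import robot gives the robot as it stands.
- The arm moves only by the shell command python3 -m jog 'ROWS' [FORCE]. ROWS is JSON, a list of rows, each a list of 5 numbers: the shift along the world's x, y, z in mm, then the turn about the world's z in degrees, then the finger opening in mm, from 0 to 88.1. A call has 1 to 12 rows; each row is the pose to reach, as a shift and turn from the pose commanded when the call began; what a row does not reach only later rows make up. A row lasts 1/10 s, in which the tool goes at most 50 mm and 8.59 degrees, less where a joint would pass 70% of its speed; a pose out of reach is approached as far as the arm can. A call with a gripper value outside its range is refused whole. The fingers move at their own pace and stop on an object; FORCE is the grip in N (left out, the last holds). Time passes only in rows, so rows that repeat a pose let the fingers close. It gives the time, the measured TCP pose, the force, the opening and the grip force at its end, in the units of the state.
- robot.read_state(): the state, without advancing time (a new reading comes with each control period).
- robot.get_image(name): name is "scene" or "top" or "wrist"; returns the picture (420x560x3 uint8, red, green, blue); there is no depth.
- robot.camera_info(name): a dict with "intrinsics" (3x3 intrinsics, pixels), "R" (3x3) and "t" (3): a world point X has camera coordinates R X + t. Camera axes: x right, y down, z forward; pixel columns grow to the right and rows downward; lengths in mm; the calibration is good to about 2 mm. A picture is of the moment at which its call begins: read the wrist's pose just before it. camera_info takes no time and is no camera call; for the wrist camera it gives the pose at the moment of the call.
- robot.hand_in(): hands the job in; it is judged then, once.
Trained networks look in the newest picture that a camera, given by its name, has taken for a name from the list of things; names that differ only in an ending like _2 or _b are one class to them, and where a whole thing is asked for, a point or a joint stands for the part that bears it (a point fixed in the world has none). Each returns a list of dicts, best first, with "conf" (0 to 1); they miss things now and then, are a little off and sometimes report something else, mostly with a low value. They report only what shows in the picture. A call takes as long as a camera call. They do not tell look-alikes from the thing itself.
- robot.find_in(camera, thing): "rect" ([left, top, width, height] in pixels, round what is visible of it).
- robot.silhouettes(camera, thing): "region" (420x560 bool, what is visible of it) and "rect" ([left, top, width, height] in pixels, round what is visible of it).
- robot.pinpoint(camera, thing): "pixel" ([column, row] in pixels: a listed point, or the origin of a listed thing).
The state is a dict: "time_s": time; "qpos": joint angles; "qd": joint speeds; "effort": joint torques, N m; "position": TCP position; "ee_rot": TCP orientation; "wrist_force": force on the tool from outside, world axes, zero at the start; "wrist_torque": the same for the moment, N m; "grip_width": finger opening in mm; "gripper_force": force on a finger pad.
Only numpy, scipy, OpenCV 4.12 (cv2) and the standard library are available. Lean on these libraries where they do the work, as an engineer would, in place of code of your own. Each camera call takes 0.05 s, during which the arm holds its last target. There are 200 camera calls.

## Working session

There is one attempt and no reset: what is moved stays moved. The work goes in short steps, Python scripts to look and compute and a shell command to move; the robot and the scene stay as the last step left them, time stands still between calls to the robot, and variables do not carry over. Pictures are saved under pics/ and viewed, at most 10 in all, crops included, and the job is handed in when it is done.

```bash
mkdir -p pics; cat > h.py <<'E'
import numpy as np, cv2
from station import robot
def ray(cam,px,z):
    c=robot.camera_info(cam);K=np.array(c["intrinsics"]);R=np.array(c["R"]);t=np.array(c["t"])
    d=R.T@np.linalg.inv(K)@np.array([px[0],px[1],1.]);o=-R.T@t
    return o+d*(z-o[2])/d[2]
def proj(cam,X):
    c=robot.camera_info(cam);p=np.array(c["intrinsics"])@(np.array(c["R"])@np.array(X)+np.array(c["t"]));return p[:2]/p[2]
def save(cam,name):
    im=robot.get_image(cam);cv2.imwrite(f"pics/{name}.png",im[:,:,::-1]);return im
E
python3 - <<'E'
from h import *
print(robot.tip_reach, robot.read_state())
a=save("top","top0");b=save("scene","scene0")
cv2.imwrite("pics/both.png",cv2.resize(np.hstack([a,b])[:,:,::-1],(800,300)))
H={"ring_a_mid":13,"mat_mid":8,"scale_mid":87,"scale":0,"oil_cup":0,"tin_putty":0,"steel_block":0,"pointer_tip":90,"green_mid":90}
for cam in("top","scene"):
  for n,z in H.items():
    for r in robot.pinpoint(cam,n)[:6]:
      print(cam,n,round(r["conf"],2),np.round(r["pixel"],1),np.round(ray(cam,r["pixel"],z),1)[:2])
E
```

```text
19.0 {'time_s': 0.0, 'qpos': array([ 9.88589702e-01,  3.13451749e-01,  1.49844075e+00,  7.37482168e-07,
        1.33100481e+00, -2.23404905e-01]), 'qd': array([-0.00106137,  0.00035785,  0.00157308,  0.00020074,  0.00074653,
        0.00096517]), 'effort': array([-1.56639844e-04, -4.02223420e+01, -2.52271879e+01,  6.93941466e-02,
        3.52428749e-02, -1.11635334e-04]), 'position': array([184.24135945, 491.36852394, 257.15877927]), 'ee_rot': array([-2.56043607e-04,  1.78440130e-01,  9.83950555e-01, -5.99980378e-04]), 'wrist_force': array([-0.17828907, -0.30618832, -1.06913886]), 'wrist_torque': array([-0.01154546, -0.01816783,  0.01164307]), 'gripper_force': 0.0, 'grip_width': 88.21351019365821}
top ring_a_mid 0.5 [235.7 248.7] [440.1 -19.9]
top mat_mid 0.64 [211.8 235.5] [469.5  36. ]
top mat_mid 0.38 [194.5 220.7] [502.8  76.8]
top scale_mid 0.65 [331.2 220.6] [ 498.7 -228.1]
top scale 0.72 [329.1 223. ] [ 503.9 -232.4]
top oil_cup 0.79 [274.7 174.9] [ 615.1 -104.4]
top tin_putty 0.87 [345.6 149.8] [ 678.9 -270.9]
top steel_block 0.74 [275.3 274.1] [ 384.7 -110.4]
top steel_block 0.62 [231.3 227.8] [488.8  -7. ]
top pointer_tip 0.53 [234.7 250.6] [431.3 -25.3]
top pointer_tip 0.51 [308.1 273.5] [ 386.2 -179.8]
top pointer_tip 0.51 [212.5 235.8] [461.6  22.3]
top green_mid 0.41 [317.7 261. ] [ 412.5 -199.7]
scene ring_a_mid 0.48 [228.3 238. ] [435.5 -20.1]
scene ring_a_mid 0.27 [252.7 284.3] [ 396.3 -169.2]
scene mat_mid 0.94 [228.5 221.7] [470.4  35.4]
scene scale_mid 0.8 [315.9 247.5] [ 501.7 -227.5]
scene scale_mid 0.52 [250.2 227.3] [ 441.6 -101.3]
scene scale 0.72 [314.6 280.7] [ 503.9 -224. ]
scene scale 0.17 [208. 217.] [448.4  89.9]
scene oil_cup 0.76 [316.6 228.4] [615.9 -98.5]
scene tin_putty 0.83 [397.5 252.6] [ 693.7 -266.3]
scene steel_block 0.89 [231.5 272.5] [ 389.4 -103.5]
scene pointer_tip 0.52 [252.1 282.1] [ 356.  -233.2]
scene green_mid 0.37 [276.6 265.2] [ 413.9 -224.6]
```

View pics/top0.png

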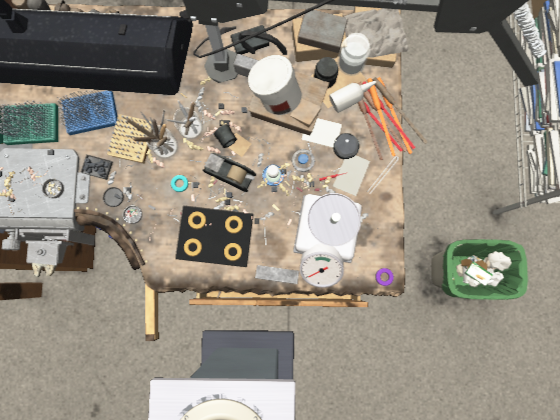

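View pics/scene0.png

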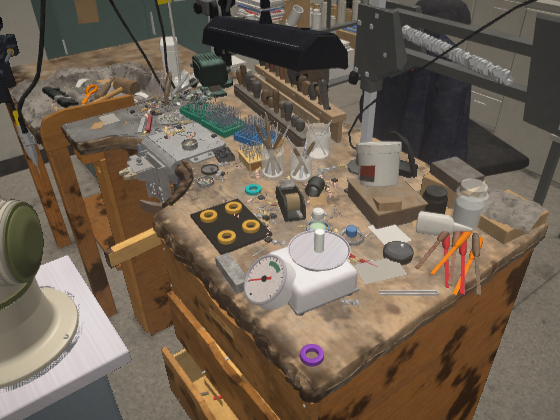

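The top view shows four brass rings on the black mat at (196,219), (234,224), (193,247) and (233,252). The look-alikes are a turquoise ring at (180,183) and a purple one at (384,277). The scale's post is near (336,218) and its dial near (322,268).

```bash
python3 - <<'E'
from h import *
im=cv2.imread("pics/top0.png");hsv=cv2.cvtColor(im,cv2.COLOR_BGR2HSV)
m=cv2.inRange(hsv,(15,120,110),(32,255,255));m[:205]=0;m[265:]=0;m[:,:178]=0;m[:,252:]=0
m=cv2.morphologyEx(m,cv2.MORPH_CLOSE,np.ones((3,3)))
n,l,s,c=cv2.connectedComponentsWithStats(m)
for i in range(1,n):
  if s[i,4]>40: print(s[i],np.round(c[i],1),np.round(ray("top",c[i],16),1))
c=robot.camera_info("wrist");print(np.array(c["R"]).round(2),-(np.array(c["R"]).T@np.array(c["t"])).round(0))
cr=np.hstack([cv2.resize(im[240:290,295:350],(440,400),interpolation=cv2.INTER_CUBIC),cv2.resize(cv2.imread("pics/scene0.png")[245:310,240:290],(320,400),interpolation=cv2.INTER_CUBIC)])
cv2.imwrite("pics/dial.png",cr)
E
```

```text
[188 212  18  17 187] [196.7 219.9] [503.7  70.5  16. ]
[225 216  18  17 179] [233.5 224. ] [495.8 -13.4  16. ]
[184 239  18  17 190] [192.4 246.8] [442.4  77.5  16. ]
[224 243  18  18 194] [232.5 251.3] [433.8 -13.1  16. ]
[[ 0.35  0.94 -0.  ]
 [ 0.89 -0.34  0.3 ]
 [ 0.28 -0.11 -0.95]] [111. 519. 385.]
```

View pics/dial.png

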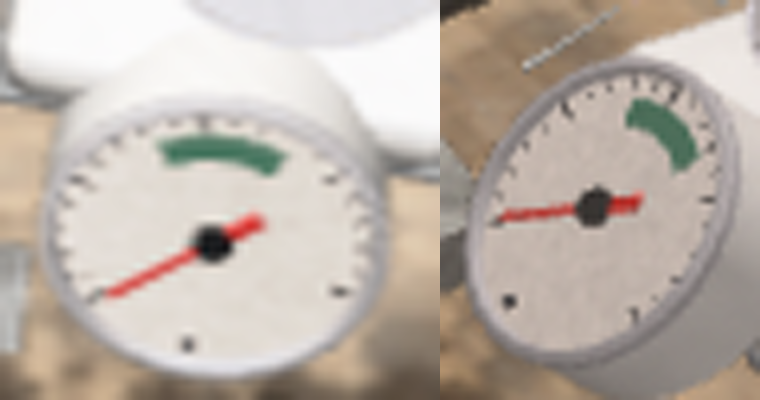

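The dial reads zero at the lower left, and the major ticks look like 100 g each. The green band's middle is just right of the top, about 215 g, so two or three rings are needed and I will read the dial after each one. The brass candidates are the four mat pixels. I reject turquoise (180,183) and purple (384,277), and set out for the ring at (233,251).

```bash
python3 -m jog '[[20,-42,0,2,60],[41,-84,0,4,60],[62,-126,0,6,60],[83,-168,0,8,60],[104,-210,0,10,60],[125,-252,-10,12,60],[146,-294,-20,14,60],[167,-336,-30,15,60],[188,-378,-40,15,60],[209,-420,-50,15,60],[230,-462,-65,15,60],[250,-504,-80,15,60]]'
python3 -m jog '[[0,0,0,0,60],[0,0,0,0,60]]'
python3 - <<'E'
from h import *
save("wrist","w1")
s=robot.read_state();print(s["position"],s["wrist_force"])
for r in robot.pinpoint("wrist","ring_a_mid"): print(r["conf"],r["pixel"],ray("wrist",r["pixel"],13))
E
```

```text
time_s: 2.2
position: [435.0, -14.5, 177.5]
ee_rot: [0.001, 0.049, 0.999, -0.0]
wrist_force: [1.0, -0.1, 1.3]
grip_width: 59.9
gripper_force: 0.0
time_s: 2.4
position: [434.3, -12.8, 177.5]
ee_rot: [-0.0, 0.049, 0.999, 0.0]
wrist_force: [0.5, 1.1, -0.1]
grip_width: 60.1
gripper_force: 0.0
[434.11773129 -11.98046674 177.8525019 ] [ 0.1887138   0.36228405 -0.83261434]
0.77 [280.0, 187.6] [433.58395034 -16.1460912   13.        ]
```

View pics/w1.png

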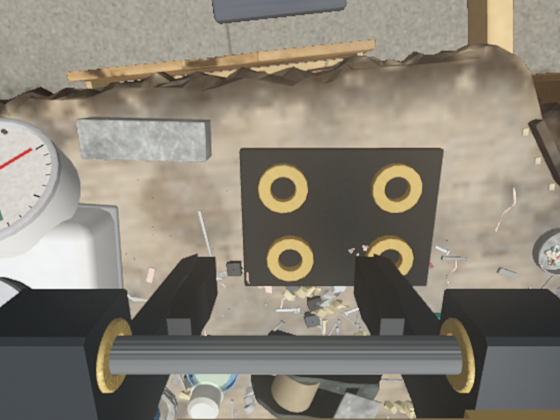

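The wrist view shows all four brass rings on the mat at (284,188), (397,188), (290,259) and (388,256). The dial is at the left edge. The target ring is (284,188).

```bash
cat >> h.py <<'E'
def brass(im,zt,lo=(15,90,90),box=None,cam="wrist"):
    hsv=cv2.cvtColor(im,cv2.COLOR_RGB2HSV);m=cv2.inRange(hsv,lo,(32,255,255))
    if box: k=np.zeros_like(m);k[box[1]:box[3],box[0]:box[2]]=255;m&=k
    out=[]
    cs,hier=cv2.findContours(m,cv2.RETR_CCOMP,cv2.CHAIN_APPROX_NONE)
    for i,c in enumerate(cs):
        if len(c)>40:
            e=cv2.fitEllipse(c);out.append((hier[0][i][3]>=0,np.round(e[0],1),np.round(e[1],1),np.round(ray(cam,e[0],zt),1)))
    return out
E
python3 - <<'E'
from h import *
im=cv2.imread("pics/w1.png")[:,:,::-1]
for o in brass(im,16,box=(235,140,450,290)):print(*o)
print(proj("wrist",[434,-12.5,16]))
E
```

```text
False [391.1 253.5] [35.2 46.6] [499.3  71.8  16. ]
False [289.7 258. ] [45.6 46.6] [495.2 -14.   16. ]
True [289.6 258. ] [18.1 22.9] [495.1 -14.1  16. ]
False [396.1 187.6] [48.8 51.1] [441.8  76.4  16. ]
True [395.7 187.7] [20.4 25.4] [441.8  76.1  16. ]
False [282.6 188. ] [49.3 49.5] [433.3 -14.   16. ]
True [282.6 187.9] [22.3 25. ] [433.2 -14.   16. ]
[284.53322738 188.64263326]
```

```bash
python3 -m jog '[[-1,-1.5,-45,0,60],[-1,-1.5,-90,0,60],[-1,-1.5,-130,0,60],[-1,-1.5,-148.5,0,60],[-1,-1.5,-148.5,0,60],[-1,-1.5,-148.5,0,36],[-1,-1.5,-148.5,0,36],[-1,-1.5,-148.5,0,36],[-1,-1.5,-148.5,0,36]]' 15
python3 - <<'E'
from h import *
s=robot.read_state();print(s["position"],s["grip_width"],s["gripper_force"],s["wrist_force"])
E
```

```text
time_s: 3.4
position: [433.6, -13.5, 29.7]
ee_rot: [0.0, 0.048, 0.999, 0.0]
wrist_force: [-0.4, 5.0, 5.9]
grip_width: 38.6
gripper_force: 15.0
[433.55824286 -13.53711472  29.6848864 ] 38.62985372930049 15.000421539880335 [-0.3961266   5.03713642  5.93111406]
```

```bash
python3 -m jog '[[0,0,30,0,36],[0,0,75,0,36],[5,-20,120,0,36],[15,-55,150,0,36],[25,-95,160,0,36],[35,-135,160,0,36],[45,-175,160,0,36],[55,-214,160,0,36],[55,-214,160,0,36],[55,-214,160,0,36],[55,-214,160,0,36]]'
python3 - <<'E'
from h import *
save("wrist","w2")
s=robot.read_state();print(s["position"],s["grip_width"],s["gripper_force"],s["wrist_force"])
for n,z in(("scale_mid",87),("pointer_tip",80),("green_mid",80)):
  for r in robot.pinpoint("wrist",n)[:2]: print(n,r["conf"],r["pixel"],ray("wrist",r["pixel"],z))
E
```

```text
time_s: 4.5
position: [488.1, -226.9, 189.1]
ee_rot: [-0.0, 0.048, 0.999, 0.0]
wrist_force: [0.9, -0.4, -0.6]
grip_width: 39.1
gripper_force: 15.0
[ 488.22455161 -226.80200091  189.2894091 ] 39.01264465005924 14.999663829803467 [-0.00510475  0.42241223 -0.55689461]
scale_mid 0.66 [283.2, 228.7] [ 499.15641612 -229.62258355   87.        ]
pointer_tip 0.87 [327.4, 36.8] [ 385.60297762 -192.83085099   80.        ]
green_mid 0.67 [297.2, 97.0] [ 417.45207306 -213.35955808   80.        ]
```

View pics/w2.png

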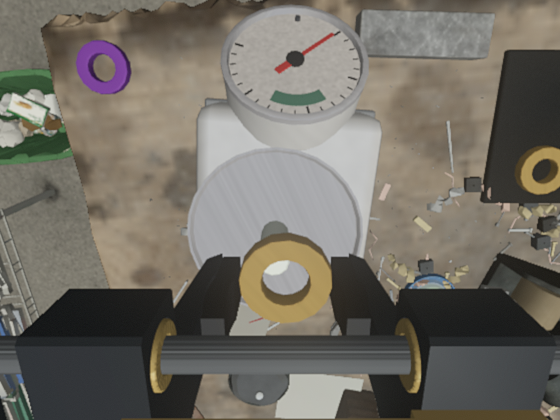

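The wrist view shows the pan centred near (275,232). The post runs up behind the held ring, and its top shows through the bore at about (275,268). The zero pointer and green band are clear on the dial.

```bash
python3 -m jog '[[28,0,0,0,36],[28,0,0,0,36],[28,0,0,0,36]]'
python3 - <<'E'
from h import *
im=save("wrist","w3")
s=robot.read_state();p=s["position"];print(p,s["grip_width"],s["wrist_force"])
for o in brass(im,p[2]-11.7,box=(215,200,350,340)):print(*o)
print("tcp ring top proj",proj("wrist",p+[0,0,-11.7]))
print("post top if at mid", proj("wrist",[500,-228,129]))
cv2.imwrite("pics/w3c.png",cv2.resize(im[110:350,160:400,::-1],(600,600),interpolation=cv2.INTER_CUBIC))
E
```

```text
time_s: 5.0
position: [516.3, -227.4, 189.0]
ee_rot: [-0.0, 0.048, 0.999, 0.0]
wrist_force: [-0.0, -0.4, -1.3]
grip_width: 38.9
gripper_force: 15.0
[ 515.96529999 -227.51293849  189.09477011] 38.98279901706001 [-0.071325    0.15501958 -1.39034576]
False [285.5 279.6] [84.7 93. ] [ 514.5 -227.7  177.4]
True [285.6 278.1] [37.2 49.7] [ 513.8 -227.6  177.4]
tcp ring top proj [286.25624908 282.7161782 ]
post top if at mid [282.16811815 210.14236102]
```

View pics/w3c.png

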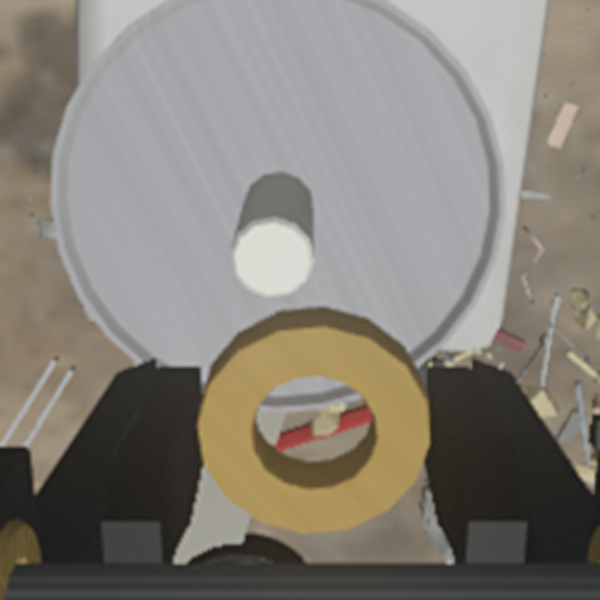

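The crop shows the post's top at about (273,257), which is full-picture (269,213). The ring's top face is at about (314,428), full-picture (286,281).

```bash
python3 - <<'E'
from h import *
im=cv2.imread("pics/w3.png")[:,:,::-1]
sub=im[190:240,245:295].astype(int);print(im[213,269],im[190,271],im[200,240])
m=((sub.min(2)>205)*255).astype(np.uint8)
cs,_=cv2.findContours(m,0,1);c=max(cs,key=cv2.contourArea);e=cv2.fitEllipse(c);q=np.array(e[0])+[245,190]
P=ray("wrist",q,129);print(q,e[1],"post",P)
hsv=cv2.cvtColor(np.ascontiguousarray(im),cv2.COLOR_RGB2HSV);k=np.zeros(im.shape[:2],np.uint8)
v=hsv[:,:,2];k[(hsv[:,:,0]>12)&(hsv[:,:,0]<32)&(hsv[:,:,1]>90)&(v>145)]=255
k[:,:215]=0;k[:,350:]=0;k[:220]=0;k[340:]=0
cs,_=cv2.findContours(k,0,1);c=max(cs,key=cv2.contourArea);e=cv2.fitEllipse(c);R=ray("wrist",e[0],177.4);print(e,"ring",R)
print("shift",P-R, robot.read_state()["position"])
E
```

```text
[216 220 211] [113 116 111] [166 167 170]
[268.46834946 213.24679947] (26.063901901245117, 28.37565040588379) post [ 501.02018799 -235.38780074  129.        ]
((285.3956604003906, 281.4893798828125), (80.87570190429688, 90.9178695678711), 90.7301025390625) ring [ 515.35645974 -227.81450568  177.4       ]
shift [-14.33627175  -7.57329506 -48.4       ] [ 515.96529999 -227.51293849  189.09477011]
```

```bash
cat >> h.py <<'E'
_t=np.array([[248.9,280.5],[259.8,262.1],[276.7,259.6],[281.9,277.5],[270.5,296.2]]);_a=np.radians([-120,-60,0,60,120])
_M=np.linalg.lstsq(np.c_[np.sin(_a),-np.cos(_a),np.ones(5)],_t,rcond=None)[0]
def grams(im,kind="red"):
    s=im[250:305,243:290].astype(int);r,g,b=s[...,0],s[...,1],s[...,2]
    k=(r-np.maximum(g,b)>60) if kind=="red" else ((g-r>15)&(g>b))
    y,x=np.nonzero(k)
    if len(x)<3: return None
    w=np.linalg.solve(_M[:2].T,(np.c_[x+243,y+250]-_M[2]).T).T
    rr=np.hypot(*w.T);sel=(rr>.45)&(rr<.95)
    if sel.sum()<1: return None
    u=w[sel]; 
    if kind!="red":
        a=np.degrees(np.arctan2(u[:,0],-u[:,1]));return np.round([(q+120)/0.6 for q in(a.min(),a.mean(),a.max())])
    u=u.mean(0);return round((np.degrees(np.arctan2(u[0],-u[1]))+120)/0.6,1),int(sel.sum())
E
python3 -m jog '[[-14.2,-7.4,0,0,36],[-14.2,-7.4,-20,0,36],[-14.2,-7.4,-34,0,36],[-14.2,-7.4,-34,0,36],[-14.2,-7.4,-34,0,36]]'
python3 - <<'E'
from h import *
print(_M.round(1)) if 0 else None
im0=cv2.imread("pics/scene0.png")[:,:,::-1];print(grams(im0),grams(im0,"green"))
im=save("scene","s1");print(grams(im),robot.read_state()["position"],robot.read_state()["wrist_force"])
w=save("wrist","w4");cv2.imwrite("pics/s1c.png",np.hstack([cv2.resize(im[220:320,220:370],(450,300)),cv2.resize(w[150:350,200:380],(330,300))])[:,:,::-1])
E
```

```text
time_s: 5.55
position: [502.0, -235.3, 155.8]
ee_rot: [0.0, 0.049, 0.999, -0.0]
wrist_force: [-0.3, -0.1, -1.1]
grip_width: 38.6
gripper_force: 15.0
(np.float64(5.3), 13) [158. 208. 259.]
(np.float64(5.0), 14) [ 502.22507088 -235.49604574  156.13478413] [ 0.0292092   0.89292566 -0.47241403]
```

View pics/s1c.png

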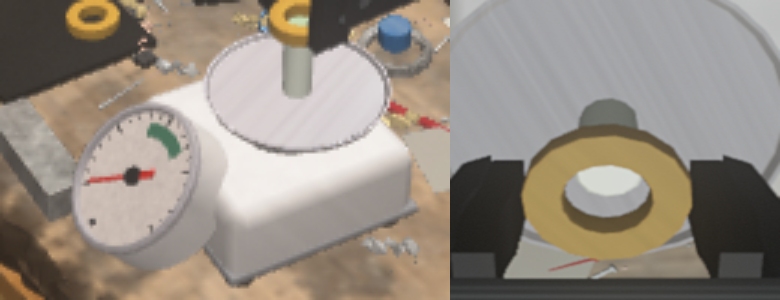

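Scene crop: the ring sits right above the post, and the wrist crop shows the post's white top filling the bore. The band reads about 158–259 g (centre 208) and the pointer about 5 g. Next I feel downward.

```bash
python3 -m jog '[[0,0,-4,0,36],[0,0,-7,0,36],[0,0,-10,0,36],[0,0,-10,0,36]]'
python3 - <<'E'
from h import *
im=save("scene","s2");s=robot.read_state();print(grams(im),s["position"],s["wrist_force"],s["grip_width"])
E
```

```text
time_s: 6.05
position: [502.0, -235.2, 144.7]
ee_rot: [-0.0, 0.048, 0.999, 0.0]
wrist_force: [-1.5, -0.5, 0.1]
grip_width: 38.8
gripper_force: 15.0
(np.float64(5.3), 13) [ 502.10320872 -235.28739142  144.98218521] [-0.13498429 -0.70413157 -1.24859211] 38.783035196990824
```

Threaded: the ring is 6 mm below the post top and the pointer hasn't moved. I lower it to the pan.

```bash
python3 -m jog '[[0,0,-10,0,36],[0,0,-20,0,36],[0,0,-30,0,36],[0,0,-35,0,36],[0,0,-38,0,36],[0,0,-38,0,36],[0,0,-38,0,36]]'
python3 - <<'E'
from h import *
im=save("scene","s3");s=robot.read_state();print(grams(im),s["position"],s["wrist_force"],s["grip_width"])
E
```

```text
time_s: 6.8
position: [502.3, -235.4, 107.5]
ee_rot: [0.0, 0.048, 0.999, -0.0]
wrist_force: [0.4, 0.2, -0.3]
grip_width: 39.0
gripper_force: 15.0
(np.float64(40.0), 13) [ 502.29868046 -235.43313381  107.56907575] [-1.06160913 -0.25723378 -0.1496941 ] 38.5194870757902
```

```bash
python3 -m jog '[[0,0,-1.4,0,36],[0,0,-1.4,0,36],[0,0,-1.4,0,52],[0,0,-1.4,0,52],[0,0,-1.4,0,52],[0,0,20,0,52],[0,0,60,0,52],[0,0,85,0,52],[0,0,85,0,52]]'
python3 - <<'E'
from h import *
im=save("scene","s4");s=robot.read_state();print(grams(im),grams(im,"green"),s["position"],s["wrist_force"],s["grip_width"])
im=save("wrist","w5")
E
```

```text
time_s: 7.75
position: [503.3, -236.1, 195.7]
ee_rot: [0.003, 0.048, 0.999, -0.002]
wrist_force: [0.2, -0.3, -0.0]
grip_width: 52.0
gripper_force: 0.0
(np.float64(73.8), 17) [158. 209. 259.] [ 502.55087821 -235.60040388  193.35638229] [-0.13978861  0.67186422  0.35403658] 52.691287497527526
```

```bash
python3 -m jog '[[-1,40,0,0,60],[-3,85,0,0,60],[-5,130,0,0,60],[-6,175,-10,0,60],[-6.8,215,-50,0,60],[-6.8,221.5,-95,0,60],[-6.8,221.5,-130,0,60],[-6.8,221.5,-130,0,60]]'
python3 - <<'E'
from h import *
im=save("wrist","w6");s=robot.read_state();p=s["position"];print(p)
for o in brass(im,18,box=(215,150,350,340)):print(*o)
E
```

```text
time_s: 8.65
position: [492.2, -12.7, 57.6]
ee_rot: [-0.005, 0.048, 0.999, 0.001]
wrist_force: [-0.7, 0.1, 0.4]
grip_width: 60.0
gripper_force: 0.0
[493.95712317 -13.44271427  60.39702681]
False [281.1 258.3] [77.8 79.6] [497.  -16.2  18. ]
True [281.1 257.7] [30.6 38.4] [496.7 -16.2  18. ]
```

```bash
python3 -m jog '[[0,0,0,0,60],[0,0,0,0,60]]'
python3 - <<'E'
from h import *
im=save("wrist","w7");s=robot.read_state();p=s["position"];print(p)
for o in brass(im,18,box=(215,150,350,340)):print(*o)
E
```

```text
time_s: 8.9
position: [496.2, -14.4, 63.9]
ee_rot: [0.001, 0.049, 0.999, -0.0]
wrist_force: [0.3, -0.5, 0.7]
grip_width: 60.3
gripper_force: 0.0
[496.16409045 -14.32182263  63.75130643]
False [284.  244.4] [75.9 77.8] [493.7 -15.1  18. ]
True [283.9 244. ] [30.2 37.8] [493.5 -15.2  18. ]
```

```bash
python3 -m jog '[[-1.5,-0.5,-20,0,60],[-1.5,-0.5,-34.3,0,60],[-1.5,-0.5,-34.3,0,60],[-1.5,-0.5,-34.3,0,60],[-1.5,-0.5,-34.3,0,36],[-1.5,-0.5,-34.3,0,36],[-1.5,-0.5,-34.3,0,36],[-1.5,-0.5,-34.3,0,36],[-1.5,-0.5,20,0,36],[-1.5,-0.5,65,0,36],[-1.5,-0.5,110,0,36]]' 15
python3 -m jog '[[2,-35,20,0,36],[4,-80,20,0,36],[6,-125,20,0,36],[10,-170,20,0,36],[20,-205,20,0,36],[25,-221,20,0,36],[25,-221,20,0,36],[25,-221,20,0,36],[25,-221,20,0,36]]'
cat > rel.py <<'E'
from h import *
im=save("wrist","rel%d"%int(robot.read_state()["time_s"]*20));p=robot.read_state()["position"];zt=p[2]-11.7;print(p,robot.read_state()["grip_width"])
q0=proj("wrist",[501.2,-235.2,129]).astype(int);print("expected post px",q0)
x0,y0=q0[0]-25,q0[1]-25
m=((im[y0:y0+50,x0:x0+50].min(2)>200)*255).astype(np.uint8)
c=max(cv2.findContours(m,0,1)[0],key=cv2.contourArea);e=cv2.fitEllipse(c);P=ray("wrist",np.array(e[0])+[x0,y0],129);print(e,"post",P)
hsv=cv2.cvtColor(im,cv2.COLOR_RGB2HSV);h,s,v=cv2.split(hsv);k=((h>12)&(h<32)&(s>90)&(v>145)).astype(np.uint8)*255
k[:,:215]=0;k[:,350:]=0;k[:220]=0;k[340:]=0
c=max(cv2.findContours(k,0,1)[0],key=cv2.contourArea);e=cv2.fitEllipse(c);R=ray("wrist",e[0],zt);print(e,"ring",R,"ring-tcp",R-p)
print("shift",P-R); b=save("scene","relscene");print(grams(b))
E
python3 rel.py
```

```text
time_s: 10.05
position: [493.6, -14.2, 174.2]
ee_rot: [0.0, 0.048, 0.999, 0.0]
wrist_force: [0.9, 0.0, -0.7]
grip_width: 39.4
gripper_force: 15.0
time_s: 10.95
position: [518.7, -234.2, 192.2]
ee_rot: [-0.0, 0.048, 0.999, 0.0]
wrist_force: [-0.3, 0.4, -0.5]
grip_width: 39.3
gripper_force: 15.0
[ 518.80885965 -234.20012173  192.35482703] 39.6574426041488
expected post px [280 205]
((25.935791015625, 24.452194213867188), (26.618131637573242, 28.06768035888672), 95.6435317993164) post [ 500.66017975 -235.1606255   129.        ]
((285.392333984375, 286.57818603515625), (81.00886535644531, 91.64704132080078), 90.8675765991211) ring [ 520.5510882  -234.72405119  180.65482703] ring-tcp [  1.74222855  -0.52392946 -11.7       ]
shift [-19.89090845  -0.43657431 -51.65482703]
(np.float64(73.8), 17)
```

```bash
python3 -m jog '[[-19,-0.7,0,0,36],[-19,-0.7,-20,0,36],[-19,-0.7,-36,0,36],[-19,-0.7,-40,0,36],[-19,-0.7,-45,0,36],[-19,-0.7,-49,0,36],[-19,-0.7,-49,0,36],[-19,-0.7,-49,0,36]]'
python3 - <<'E'
from h import *
im=save("scene","s5");s=robot.read_state();print(grams(im),s["position"],s["wrist_force"],s["grip_width"])
E
```

```text
time_s: 11.85
position: [500.0, -236.1, 143.6]
ee_rot: [0.0, 0.048, 0.999, -0.0]
wrist_force: [0.3, 0.3, -0.8]
grip_width: 39.4
gripper_force: 15.0
(np.float64(73.8), 17) [ 500.0563121  -236.10396258  143.64941046] [ 0.02907743 -1.17648182 -1.05409034] 39.67677789633569
```

```bash
python3 -m jog '[[0,0,-10,0,36],[0,0,-20,0,36],[0,0,-25,0,36],[0,0,-28,0,36],[0,0,-28,0,36],[0,0,-28,0,36]]'
python3 - <<'E'
from h import *
im=save("scene","s6");s=robot.read_state();print(grams(im),s["position"],s["wrist_force"],s["grip_width"])
E
```

```text
time_s: 12.5
position: [500.0, -236.1, 115.4]
ee_rot: [0.0, 0.049, 0.999, -0.0]
wrist_force: [0.2, 1.1, -0.0]
grip_width: 39.2
gripper_force: 15.0
(np.float64(72.7), 18) [ 500.01834941 -236.13220658  115.47522718] [ 0.20027941  0.29546734 -0.32766484] 39.85782775585401
```

```bash
python3 -m jog '[[0,0,-2,0,36],[0,0,-2,0,36]]'
python3 - <<'E'
from h import *
im=save("scene","s7");s=robot.read_state();print(grams(im),s["position"],s["wrist_force"],s["grip_width"])
E
```

```text
time_s: 12.75
position: [499.9, -236.1, 113.2]
ee_rot: [0.0, 0.048, 0.999, -0.0]
wrist_force: [-0.1, 0.1, -0.2]
grip_width: 39.7
gripper_force: 15.0
(np.float64(122.9), 16) [ 499.91790537 -236.07926582  113.27270499] [-0.08127416  0.15506617 -0.32730172] 39.72710251309234
```

```bash
python3 -m jog '[[0,0,-0.8,0,36],[0,0,-0.8,0,36],[0,0,-0.8,0,52],[0,0,-0.8,0,52],[0,0,-0.8,0,52],[0,0,20,0,52],[0,0,55,0,52],[0,0,80,0,52],[0,0,80,0,52],[0,0,80,0,52]]'
python3 - <<'E'
from h import *
im=save("scene","s8");s=robot.read_state();print(grams(im),grams(im,"green"),s["position"],s["wrist_force"],s["grip_width"])
t=save("wrist","w8");cv2.imwrite("pics/d8.png",np.hstack([cv2.resize(im[220:320,220:370],(450,300),interpolation=cv2.INTER_CUBIC),cv2.resize(t[0:280,140:448],(330,300))])[:,:,::-1])
E
```

```text
time_s: 13.8
position: [499.7, -235.9, 192.8]
ee_rot: [-0.0, 0.048, 0.999, 0.0]
wrist_force: [-1.0, -0.0, 0.1]
grip_width: 52.2
gripper_force: 0.0
(np.float64(139.7), 15) [158. 209. 259.] [ 499.48160242 -235.74630501  192.07125627] [ 0.62768076 -0.10637994 -1.04273454] 51.88112589272119
```

View pics/d8.png

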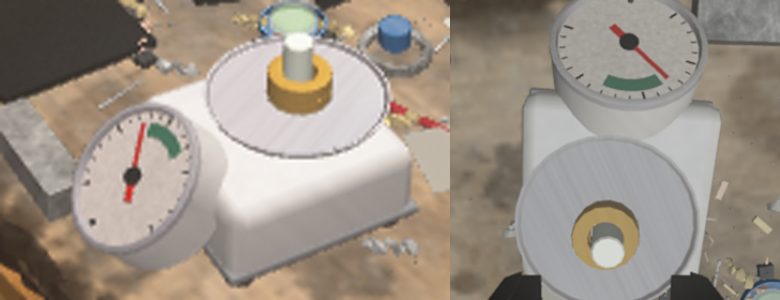

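The crop shows both rings lying flat on the pan. The pointer reads about 140 g and stands just short of the band (158–259 g), so a third ring is needed. I go for the one at (442,77).

```bash
python3 -m jog '[[-3,35,0,0,60],[-10,80,0,0,60],[-18,125,0,0,60],[-26,170,0,0,60],[-34,215,0,0,60],[-42,255,-15,0,60],[-50,290,-50,0,60],[-57.5,312.5,-90,0,60],[-57.5,312.5,-130,0,60],[-57.5,312.5,-130,0,60],[-57.5,312.5,-130,0,60],[-57.5,312.5,-130,0,60]]'
python3 - <<'E'
from h import *
im=save("wrist","w9");s=robot.read_state();p=s["position"];print(p)
for o in brass(im,18,box=(215,150,350,340)):print(*o)
E
```

```text
time_s: 15.1
position: [443.4, 76.0, 64.8]
ee_rot: [0.001, 0.049, 0.999, -0.0]
wrist_force: [-0.0, -0.7, 0.4]
grip_width: 60.2
gripper_force: 0.0
[443.42228775  75.98930118  64.82565196]
False [283.7 323.9] [26.6 71. ] [488.2  70.3  18. ]
False [284.9 242.7] [75.7 77.3] [440.6  75.7  18. ]
True [284.9 242.1] [30.3 37.8] [440.3  75.7  18. ]
```

```bash
python3 -m jog '[[-1.3,0,-20,0,60],[-1.3,0,-35.5,0,60],[-1.3,0,-35.5,0,60],[-1.3,0,-35.5,0,60],[-1.3,0,-35.5,0,36],[-1.3,0,-35.5,0,36],[-1.3,0,-35.5,0,36],[-1.3,0,-35.5,0,36],[-1.3,0,20,0,36],[-1.3,0,65,0,36],[-1.3,0,110,0,36]]' 15
python3 -m jog '[[6,-35,20,0,36],[15,-80,20,0,36],[25,-125,20,0,36],[35,-170,20,0,36],[45,-215,20,0,36],[55,-260,20,0,36],[68,-295,20,0,36],[77,-312,20,0,36],[77,-312,20,0,36],[77,-312,20,0,36],[77,-312,20,0,36]]'
python3 rel.py
```

```text
time_s: 16.25
position: [440.7, 76.5, 175.2]
ee_rot: [-0.0, 0.048, 0.999, 0.0]
wrist_force: [2.3, -0.4, -0.8]
grip_width: 39.7
gripper_force: 15.0
time_s: 17.35
position: [517.8, -234.3, 193.2]
ee_rot: [-0.0, 0.048, 0.999, 0.0]
wrist_force: [-1.2, 0.3, -0.7]
grip_width: 39.6
gripper_force: 15.0
[ 517.85038612 -234.37092419  193.35184853] 39.20461114914523
expected post px [281 206]
((25.484962463378906, 23.44845962524414), (26.45542335510254, 27.8388671875), 95.24496459960938) post [ 500.07160144 -235.07759209  129.        ]
((285.4222412109375, 285.2505798339844), (81.23058319091797, 91.80496978759766), 90.51162719726562) ring [ 519.0135244  -234.82300966  181.65184853] ring-tcp [  1.16313828  -0.45208547 -11.7       ]
shift [-18.94192296  -0.25458243 -52.65184853]
(np.float64(139.7), 15)
```

```bash
python3 -m jog '[[-17.6,-0.5,0,0,36],[-17.6,-0.5,-20,0,36],[-17.6,-0.5,-40,0,36],[-17.6,-0.5,-44,0,36],[-17.6,-0.5,-48,0,36],[-17.6,-0.5,-52,0,36],[-17.6,-0.5,-52,0,36],[-17.6,-0.5,-52,0,36]]'
python3 - <<'E'
from h import *
im=save("scene","s9");s=robot.read_state();print(grams(im),s["position"],s["wrist_force"],s["grip_width"])
E
```

```text
time_s: 18.25
position: [500.7, -236.1, 141.7]
ee_rot: [0.0, 0.048, 0.999, -0.0]
wrist_force: [0.6, -0.0, -0.2]
grip_width: 39.2
gripper_force: 15.0
(np.float64(139.7), 15) [ 500.65359876 -236.11549341  141.69927772] [-0.52475936 -0.07400226 -0.60342487] 39.39067842672536
```

```bash
python3 -m jog '[[0,0,-8,0,36],[0,0,-14,0,36],[0,0,-18,0,36],[0,0,-20,0,36],[0,0,-20,0,36],[0,0,-20,0,36]]'
python3 - <<'E'
from h import *
im=save("scene","s10");s=robot.read_state();print(grams(im),s["position"],s["wrist_force"],s["grip_width"])
E
```

```text
time_s: 18.9
position: [500.5, -236.1, 121.3]
ee_rot: [0.0, 0.048, 0.999, -0.0]
wrist_force: [0.2, -0.0, 0.1]
grip_width: 39.4
gripper_force: 15.0
(np.float64(179.3), 12) [ 500.52663241 -236.10680506  121.38086362] [-0.69491722  0.9005115  -0.1819801 ] 39.58135967571221
```

```bash
python3 -m jog '[[0,0,-1,0,36],[0,0,-1,0,36],[0,0,-1,0,52],[0,0,-1,0,52],[0,0,-1,0,52],[0,0,20,0,52],[0,0,60,0,52],[0,0,90,0,52],[0,0,90,0,52],[0,0,90,0,52],[0,0,90,0,52]]'
python3 - <<'E'
from h import *
im=save("scene","s11");s=robot.read_state();print(grams(im),grams(im,"green"),s["position"],s["wrist_force"],s["grip_width"])
t=save("wrist","w11");cv2.imwrite("pics/d11.png",np.hstack([cv2.resize(im[220:320,220:370],(450,300),interpolation=cv2.INTER_CUBIC),cv2.resize(t[0:280,140:448],(330,300))])[:,:,::-1])
E
```

```text
time_s: 20.05
position: [500.1, -235.7, 210.0]
ee_rot: [-0.001, 0.048, 0.999, 0.001]
wrist_force: [-0.8, 0.3, -1.2]
grip_width: 52.1
gripper_force: 0.0
(np.float64(212.3), 12) [158. 206. 259.] [ 500.0572917  -235.76002908  209.9020862 ] [-0.30984019 -1.26849551 -0.15505424] 52.05001618040806
```

View pics/d11.png

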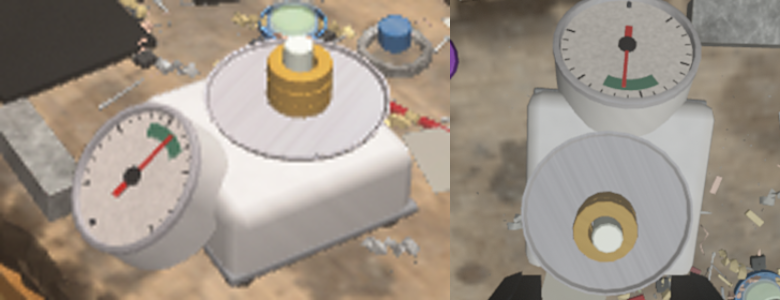

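The crop shows three rings stacked flat on the post. The pointer is mid-band at about 212 g, and the gripper is clear.

```bash
python3 -c "
from station import robot
print(robot.hand_in())"
```

```text
the job is handed in; nothing more can be done
None
```

I threaded three brass rings flat onto the post, the pointer stands mid-band at about 212 g (the band runs roughly 158–259 g), the fourth blank is still on the mat, and I handed the job in at about 20 s.

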